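# Centre the measuring cylinder on the balance pan

## Task

The tippy little measuring cylinder stands too near the edge of the balance's pan, which would spoil the weighing. With light taps of the fingertips low on its foot, nudge it to the middle of the pan, within about 6 mm of dead centre, and leave it standing there. Do not grip, lift or tip it, and leave everything else where it is.

Things in the scene. Friction and masses are not known exactly. Their poses are not given: they have to be found in the camera images.
- cylinder: the measuring cylinder off-centre on the pan: white plastic, 78 mm tall, 40 to 90 g, loose and tippy. Origin at the centre of its underside, z up. Disc foot 30 mm in diameter, 12 mm high, upright edge; tube 16 mm, collar 21 mm (60 to 64 mm up), grey stopper 17 mm in diameter. Pushed low on the foot it slides (under 1 N); above 20 mm it may tip. Starts 14 to 23 mm off the pan's centre, in any direction
- pan_center (a point): the centre of the upper face of the balance's round flat steel pan: 64 mm in diameter, rimless, fixed (it does not turn or sink), its face 74 mm above the work surface and 18 mm above the balance's deck
- balance: white laboratory balance, 270 mm along its x, 190 mm along its y, its flat deck 56 mm above the work surface; fixed. Origin under its centre on the work surface; the display lies on the deck at the -x end, the pan's centre 50 mm from the origin to +x
- spare_cylinder: a bystander: a second measuring cylinder, same shape and size as the first, standing on the bench beside the balance; origin at the centre of its underside
- check_weight: a bystander: small knobbed steel weight, 20 mm diameter, 30 mm tall, standing on a front corner of the balance's deck; origin at the centre of its underside
- beaker: a bystander: glass beaker, 68 mm diameter, 85 mm tall, on the bench; origin at the centre of its underside
- reagent_jar: a bystander: amber jar with a black lid, 64 mm diameter, 100 mm tall, on the bench; origin at the centre of its underside
- mortar: a bystander: white ceramic mortar, 100 mm diameter, 50 mm tall, on the bench; origin at the centre of its underside
- spatula: a bystander: narrow steel laboratory spatula, 172 mm long, 14 mm wide, 5 mm thick, lying on the bench beside the balance; origin at the middle of its underside, x along it
Not all that is in view belongs to the job. What is shaped like the cylinder but turquoise is not meant.

How it is judged:
By the outcome, as a careful person would: the job done as asked, in the order asked, and still so for the second after the job is handed in, with the robot touching nothing.
It also fails if it takes over 61 s, if anything falls off the work surface, if the arm or the gripper's body presses on something with over 40 N, if the wrist force passes 120 N, or if a joint passes its speed limit or range.

## Robot

A 7-joint arm with a two-finger parallel gripper is mounted at the origin on the work surface. World frame = base frame: x ahead of the robot, y to its left, z up, the work surface at z = 0. Lengths are in m, angles in rad, forces in N, time in s.
With the tool pointing down it reaches from about 0.425 to 0.95 m from the base axis. Payload 16.7 kg.
Tool frame: the origin (TCP) lies midway between the tips of the shut fingers; the grasp point (between the pads) lies 19 mm behind it (arm.hold_point_z is the distance from the TCP to the grasp point, in m); y points along the fingers, z is the direction in which the jaws open and shut, and the axes are right-handed (so a half turn about y gives the same grasp; the last joint's range is limited). The gripper opens to 94 mm and grips with 3 to 60 N. Pads are 16 mm wide; open, the fingers measure 119 mm over their backs; the gripper's body (75 mm by 177 mm) begins 78 mm behind the grasp point.
Start: joints at [1.198, 0.426, 0.074, 1.606, -0.034, 1.111, -0.067], TCP at [0.15, -0.658, 0.205] pointing down, gripper open.
Joint ranges: [-2.85, 2.85], [-0.5, 2.14], [-1.23, 1.37], [0.21, 2.46], [-1.02, 4.16], [0.16, 2.05], [-2.73, 2.73]. Speed limits (rad/s): [1.89, 1.89, 2.39, 2.39, 3.01, 3.01, 3.01].

## Interface

Orientations are given as a unit quaternion [w, x, y, z].
In Python, from workcell import arm, imaging, job_done gives the robot as it stands.
- The arm moves only by the tool send_rows, never from a script. Its argument "motion" is one flat list of numbers, 6 for each row, row after row: the shift along the tool's x, y, z in mm, then the turn, a rotation vector about the tool's x, y, z in rad. In form: [dx, dy, dz, wx, wy, wz, dx, dy, dz, wx, wy, wz, ...]. A call has 1 to 20 rows; each row is the pose to reach, as a shift and turn from the pose commanded when the call began, along the tool's axes at that moment; what a row does not reach only later rows make up. A row lasts 1/8 s, in which the tool goes at most 62.5 mm and 10.7 degrees, less where a joint would pass 70% of its speed; a pose out of reach is approached as far as the arm can. A call with a gripper value outside its range is refused whole. "grip" is the closure in counts, from 0 (fully open) to 255 (shut), set as the call begins (left out, the last holds). The fingers move at their own pace and stop on an object; "force" is the grip in N (left out, the last holds). Time passes only in rows, so rows that repeat a pose let the fingers close. It gives the time, the measured TCP pose, the force and the opening at its end, in the units of the state.
- arm.read_state(): the state, without advancing time (a new reading comes with each control period).
- imaging.capture(name): name is "scene" or "top"; returns the picture (400x640x3 uint8, red, green, blue); there is no depth.
- imaging.camera_info(name): a dict with "fx", "fy", "cx", "cy" (pixels), "k1" (the pictures are not rectified: a ray, as slopes to the right and down, at radius r is drawn at 1 + k1 r^2 times it, then the intrinsics apply), "view" (4x4, takes a point from world to camera coordinates). Camera axes: x right, y down, z forward; pixel columns grow to the right and rows downward; lengths in m; the calibration is good to about 2 mm. A picture is of the moment at which its call begins. camera_info takes no time and is no camera call.
- job_done(): hands the job in, once; it reports no verdict.
The state is a dict: "clock": time; "joint_positions": joint angles; "dq": joint speeds; "tau": joint torques, N m; "tool_pos": TCP position; "orientation": TCP orientation; "contact_force": force on the tool from outside, world axes, zero at the start; "wrist_torque": the same for the moment, N m; "opening": finger opening in m.
Only numpy, scipy, OpenCV 4.12 (cv2) and the standard library are available. Lean on these libraries where they do the work, as an engineer would, in place of code of your own. Each camera call takes 0.05 s, during which the arm holds its last target.

## Working session

There is one attempt and no reset: what is moved stays moved. The work goes in short steps, Python scripts to look and compute and a tool call to move; the robot and the scene stay as the last step left them, time stands still between calls to the robot, and variables do not carry over. Pictures are saved under pics/ and viewed, and the job is handed in when it is done.

Besides the shell and the picture viewer there is one more tool, called after "Call:" as name(argument=value, ...) on one line, values as JSON. send_rows: Moves the arm, as the interface text tells. Its arguments: {"type":"object","properties":{"motion":{"type":"array","items":{"type":"number"}},"grip":{"type":"number"},"force":{"type":"number"}},"required":["motion"]}

```bash
ls; mkdir -p pics
python3 - <<'E'
from workcell import arm, imaging
import cv2
for n in ("scene","top"):
    im=imaging.capture(n); cv2.imwrite(f"pics/{n}0.png",im[:,:,::-1])
    c=imaging.camera_info(n); print(n,c)
print(arm.read_state(), arm.hold_point_z)
E
```

```text
pics
scene {'fx': 489.62975236796757, 'fy': 489.62975236796757, 'cx': 320.4827359476788, 'cy': 196.9258541129688, 'k1': 0.0065465774505914795, 'view': array([[-0.4864892 ,  0.87366331, -0.00637761,  0.24755614],
       [ 0.58788099,  0.32193724, -0.74212692, -0.27288453],
       [-0.64631587, -0.36478601, -0.67022904,  1.89694776],
       [ 0.        ,  0.        ,  0.        ,  1.        ]])}
top {'fx': 441.7939655647574, 'fy': 441.7939655647574, 'cx': 314.6989625589233, 'cy': 194.98243308184786, 'k1': -0.01249508390943018, 'view': array([[-0.01633784, -0.99977334, -0.01365072,  0.03877595],
       [-0.99310763,  0.01781063, -0.11584481,  0.57486527],
       [ 0.11606168,  0.01166398, -0.99317352,  1.41518548],
       [ 0.        ,  0.        ,  0.        ,  1.        ]])}
{'clock': 0.1, 'joint_positions': array([ 1.19747075,  0.42668175,  0.07383192,  1.60651291, -0.03411446,
        1.11079612, -0.06711262]), 'dq': array([ 0.00041809, -0.00194558,  0.00030041, -0.0016771 , -0.00099147,
       -0.00011932, -0.00077975]), 'tau': array([ 1.04013385e-02, -9.37461305e+01,  3.67759936e+00, -4.55036044e+01,
       -4.86634788e-02,  1.69317378e-02,  2.38549899e-05]), 'tool_pos': array([ 0.14973122, -0.6577919 ,  0.20485008]), 'orientation': array([ 0.07889277, -0.07902414,  0.70308197, -0.70228687]), 'contact_force': array([ 0.18788907,  0.38911212, -0.20143823]), 'wrist_torque': array([-0.02694297,  0.01632684, -0.0391302 ]), 'opening': 0.09384518334728432} 0.0188
```

View pics/scene0.png

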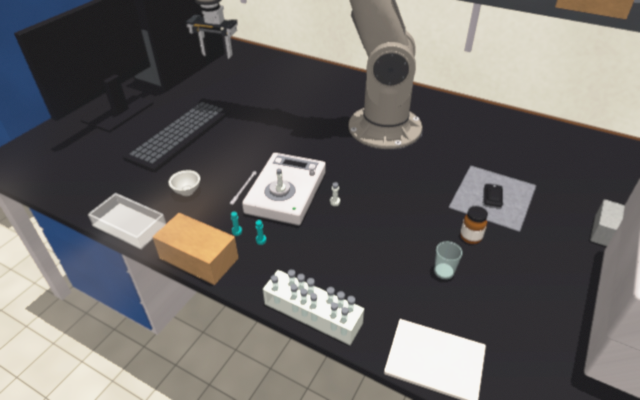

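View pics/top0.png

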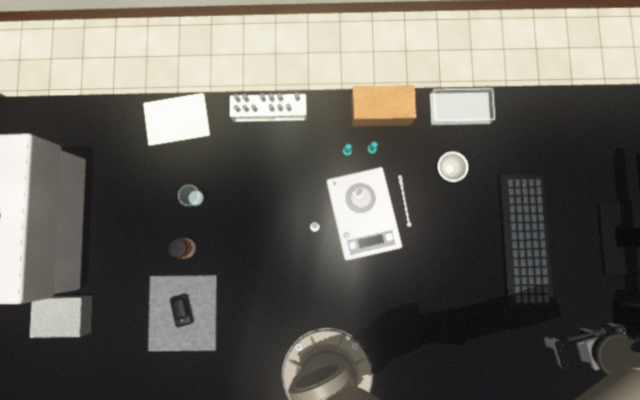

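The balance is near (363,213) in top and (285,187) in scene, with the white cylinder on its pan. I'll zoom in next.

```bash
cat > h.py <<'E'
import numpy as np, cv2
from workcell import arm, imaging
def ray(n,u,v):
    c=imaging.camera_info(n); K=np.array([[c['fx'],0,c['cx']],[0,c['fy'],c['cy']],[0,0,1.]])
    p=cv2.undistortPoints(np.array([[[u,v]]],float),K,np.array([c['k1'],0,0,0.]))[0,0]
    R=c['view'][:3,:3]; t=c['view'][:3,3]
    return -R.T@t, R.T@np.array([p[0],p[1],1])
def onz(n,u,v,z):
    o,d=ray(n,u,v); return o+d*(z-o[2])/d[2]
def proj(n,P):
    c=imaging.camera_info(n); K=np.array([[c['fx'],0,c['cx']],[0,c['fy'],c['cy']],[0,0,1.]])
    R=c['view'][:3,:3]
    return cv2.projectPoints(np.atleast_2d(np.array(P,float)),cv2.Rodrigues(R)[0],c['view'][:3,3],K,np.array([c['k1'],0,0,0.]))[0][:,0]
def crop(im,x0,y0,w,h,s,name):
    cv2.imwrite(name,cv2.resize(im[y0:y0+h,x0:x0+w],None,fx=s,fy=s,interpolation=cv2.INTER_NEAREST))
E
python3 - <<'E'
from h import *
crop(cv2.imread("pics/scene0.png"),235,140,110,90,7,"pics/s0z.png")
crop(cv2.imread("pics/top0.png"),315,160,100,105,5.7,"pics/t0z.png")
E
```

```text
(no output)
```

View pics/s0z.png

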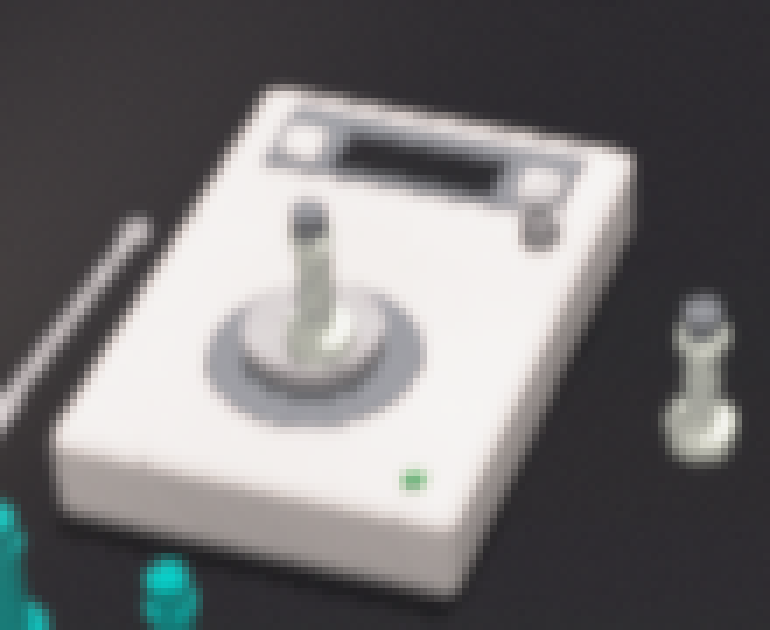

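View pics/t0z.png

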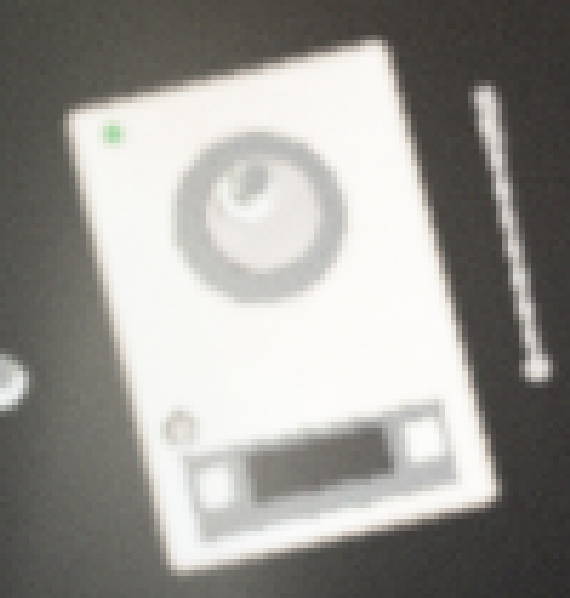

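```bash
cat > m.py <<'E'
from h import *
def balance(n,im):
    g=cv2.cvtColor(im,cv2.COLOR_RGB2GRAY)
    return g
E
python3 - <<'E'
from h import *
for n,(x0,y0,x1,y1) in (("top",(343,180,378,216)),("scene",(262,165,300,204))):
    im=cv2.imread(f"pics/{n}0.png"); hsv=cv2.cvtColor(im,cv2.COLOR_BGR2HSV)
    print(n); g=im[y0:y1,x0:x1]
    print("V"); print("\n".join(" ".join("%3d"%v for v in r) for r in hsv[y0:y1,x0:x1,2]))
    print("G-R");print("\n".join(" ".join("%3d"%v for v in r) for r in (g[:,:,1].astype(int)-g[:,:,2])))
E
```

```text
top
V
247 247 247 246 247 248 247 247 248 247 248 248 248 248 248 248 249 249 249 249 249 249 249 249 250 250 250 250 251 251 250 251 251 251 251
247 246 248 248 247 247 247 247 248 248 248 248 247 246 246 247 246 247 247 247 248 248 249 249 250 250 250 250 251 251 251 250 251 251 251
248 247 248 248 247 248 247 247 248 248 247 246 244 241 238 235 233 232 233 237 242 245 247 249 249 250 250 250 250 251 250 251 251 252 251
248 248 247 248 248 248 247 247 247 244 241 238 233 223 215 204 200 198 202 212 222 228 235 243 246 248 249 250 250 251 251 251 251 252 252
248 248 248 248 247 248 247 245 243 235 225 216 205 195 193 190 188 189 190 191 197 198 207 222 231 238 246 250 250 251 251 251 251 251 252
248 248 248 247 247 248 244 236 228 209 198 195 190 186 189 187 186 189 187 190 188 187 190 197 197 210 234 247 250 251 251 251 251 252 251
248 249 248 248 248 246 239 218 202 194 188 188 190 189 190 191 193 192 191 191 190 188 188 188 186 193 210 235 246 250 251 251 251 251 251
248 248 249 249 247 240 227 202 192 190 191 192 191 194 194 198 200 204 204 206 200 196 194 189 187 188 194 208 23
[... 20157 characters left out ...]
   0   0  -1   0   0   1   0  -2  -3  -4  -6  -5  -5  -4  -3  -3  -3  -2  -2  -2  -2  -2  -1
 -3  -4  -4  -4  -4  -4  -4  -5  -6  -6  -8  -7  -4  -3  -3  -3  -4  -3  -3  -3  -3  -5  -7  -6  -6  -6  -4  -3  -3  -2  -3  -3  -3  -2  -2  -2  -2  -2
 -4  -4  -4  -4  -4  -4  -3  -4  -4  -5  -6  -6  -6  -7  -7  -7  -6  -6  -7  -6  -6  -7  -6  -4  -4  -3  -3  -2  -2  -2  -3  -3  -3  -3  -2  -2  -2  -2
 -4  -4  -4  -4  -4  -4  -3  -4  -4  -3  -4  -4  -5  -5  -5  -5  -5  -5  -4  -4  -5  -4  -4  -3  -3  -3  -2  -2  -2  -2  -2  -2  -3  -3  -3  -2  -2  -2
 -4  -4  -4  -4  -4  -4  -4  -4  -4  -4  -4  -4  -4  -4  -4  -4  -4  -4  -4  -4  -4  -3  -3  -4  -3  -3  -2  -2  -2  -2  -2  -2  -3  -3  -3  -3  -3  -2
```

```bash
cat > m.py <<'E'
from h import *
def corners(n,im,box):
    x0,y0,x1,y1=box
    g=im.max(2)[y0:y1,x0:x1]
    m=(cv2.GaussianBlur(g,(3,3),0)>150).astype(np.uint8)
    cs=cv2.findContours(m,cv2.RETR_EXTERNAL,cv2.CHAIN_APPROX_NONE)[0]
    c=max(cs,key=cv2.contourArea); 
    return c+np.array([x0,y0])
if __name__=="__main__":
    im=cv2.imread("pics/top0.png")
    c=corners("top",im,(315,160,410,265))
    # world points at deck height, min-area rect
    W=np.array([onz("top",*p[0],0.056)[:2] for p in c.astype(float)])
    r=cv2.minAreaRect((W*1000).astype(np.float32)); print("deck rect mm",r)
    print("indicator..display side check")
    # pan ellipse, top
    def pan(n,im,box,lo,ctr):
        x0,y0,x1,y1=box; v=im.max(2).astype(np.float32)
        # radial search from ctr outwards for ring (last crossing) 
        out=[]
        for a in np.arange(0,360,5):
            rr=np.arange(6,14,0.1)
            xs=(ctr[0]+rr*np.cos(np.radians(a))).astype(np.float32)[None];ys=(ctr[1]+rr*np.sin(np.radians(a))).astype(np.float32)[None]
            p=cv2.remap(v,xs,ys,cv2.INTER_LINEAR)[0]
            k=np.argmax(p<lo)
            if k>0 and p[0]>lo: out.append((a,xs[0,k],ys[0,k]))
        return np.array(out)
    o=pan("top",im,(0,0,0,0),214,(360.6,197.5))
    o=o[(o[:,0]<175)|(o[:,0]>290)]
    e=cv2.fitEllipse(o[:,1:].astype(np.float32)); print("pan ell top",e, onz("top",*e[0],.074), "r mm",[1000*np.linalg.norm(onz("top",*p,.074)-onz("top",*e[0],.074)) for p in o[::8,1:]])
    # grey ring outer edge top
    v=im.max(2).astype(np.float32); out=[]
    for a in range(0,360,10):
        rr=np.arange(12,19,.1);xs=(360.6+rr*np.cos(np.radians(a))).astype(np.float32)[None];ys=(197.5+rr*np.sin(np.radians(a))).astype(np.float32)[None]
        p=cv2.remap(v,xs,ys,cv2.INTER_LINEAR)[0];k=np.argmax(p>222)
        if k>0: out.append((xs[0,k],ys[0,k]))
    e=cv2.fitEllipse(np.float32(out)); print("ring top",e,onz("top",*e[0],.056))
    s=cv2.imread("pics/scene0.png"); v=s.max(2).astype(np.float32); out=[]
    for a in range(0,360,10):
        rr=np.arange(9,20,.1);xs=(280+rr*np.cos(np.radians(a))).astype(np.float32)[None];ys=(191+rr*np.sin(np.radians(a))).astype(np.float32)[None]
        p=cv2.remap(v,xs,ys,cv2.INTER_LINEAR)[0];k=np.argmax(p>222)
        if k>0 and not(200<a<340): out.append((xs[0,k],ys[0,k]))
    e=cv2.fitEllipse(np.float32(out)); print("ring scene",e,onz("scene",*e[0],.056))
    # cylinder colour masks
    for n,i,b in (("top",im,(345,184,374,206)),("scene",s,(268,167,294,194))):
        x0,y0,x1,y1=b; q=cv2.GaussianBlur(i.astype(np.float32),(3,3),0)[y0:y1,x0:x1]
        d=q[:,:,1]-q[:,:,2]
        print(n); print("\n".join("%3d "%(y0+k)+"".join("#" if t>-1.2 else "." for t in r) for k,r in enumerate(d)))
E
python3 m.py
```

```text
deck rect mm ((511.6933288574219, -126.148193359375), (270.9211730957031, 192.1806640625), 11.928353309631348)
indicator..display side check
pan ell top ((360.5201416015625, 196.93724060058594), (19.70219612121582, 20.35854148864746), 142.09234619140625) [ 0.56185732 -0.11723649  0.074     ] r mm [np.float64(32.37591143266362), np.float64(32.390065734338386), np.float64(32.4069323546178), np.float64(30.927834441399607), np.float64(31.38391875888051), np.float64(31.791364274430236)]
ring top ((360.00897216796875, 197.48118591308594), (29.998249053955078, 30.503219604492188), 119.02152252197266) [ 0.56211283 -0.11720485  0.056     ]
ring scene ((279.52642822265625, 190.4898681640625), (21.358373641967773, 32.34188461303711), 85.30117797851562) [ 0.56404843 -0.1160303   0.056     ]
top
184 ...........#########.........
185 .........#############.......
186 .......################......
187 .......#########...#####.....
188 .......###.#####......###....
189 .....###########........###..
190 ....#############.......####.
191 ....##..##########.......###.
192 ....#...##########........###

[... 584 characters left out ...]
..##..............
172 ..........###.............
173 ..........###.............
174 ..........###.............
175 ..........###.............
176 ..........###.............
177 ...........##.............
178 ...........##.............
179 ...........##.............
180 ...........##.............
181 ...........##.............
182 ..........####............
183 ..........####............
184 ..........######..........
185 .........########......#..
186 .........########......##.
187 .........########......###
188 .........#######......####
189 #........#######......####
190 #.........#####.......####
191 ##...................#####
192 ##...................#####
193 ####...............######.
```

Run:
```python
from h import *
P=onz("top",359.0,190.4,.152); print("top stopper",P)
for u,v in ((279,168.8),(279,169.2)): print("scene stopper",onz("scene",u,v,.152))
print("cam C",ray("top",0,0)[0],ray("scene",0,0)[0])
t=np.linspace(0,2*np.pi,72)
def circ(x,y,z,r): return np.c_[x+r*np.cos(t),y+r*np.sin(t),0*t+z]
for x,y in ((.572,-.108),(.574,-.106),(.576,-.104),(.574,-.11)):
    print(x,y)
    for n in("top","scene"):
        f=np.vstack([proj(n,circ(x,y,.086,.015)),proj(n,circ(x,y,.074,.015))]); s=proj(n,circ(x,y,.152,.0085)); tb=proj(n,[[x,y,.12]])[0]
        print(n,"foot",f.min(0).round(1),f.max(0).round(1),"stop",s.min(0).round(1),s.max(0).round(1),"axis.12",tb.round(1))
```

```text
top stopper [ 0.57311047 -0.10601964  0.152     ]
scene stopper [ 0.57113626 -0.1062416   0.152     ]
scene stopper [ 0.57274273 -0.10520997  0.152     ]
cam C [0.40728779 0.01202175 1.47264922] [1.50688446 0.56355097 1.07045334]
0.572 -0.108
top foot [352.8 188.7] [362.6 198.5] stop [356.8 188. ] [362.5 193.6] axis.12 [358.8 192.1]
scene foot [274.8 182.3] [284.8 191.6] stop [275.5 167. ] [281.2 170.6] axis.12 [279. 177.]
0.574 -0.106
top foot [352.2 188. ] [361.9 197.9] stop [356.2 187.3] [361.8 192.9] axis.12 [358.1 191.4]
scene foot [275.  182.9] [285.  192.2] stop [275.7 167.6] [281.4 171.1] axis.12 [279.2 177.6]
0.576 -0.104
top foot [351.5 187.4] [361.3 197.3] stop [355.5 186.7] [361.1 192.3] axis.12 [357.4 190.8]
scene foot [275.2 183.5] [285.2 192.8] stop [275.9 168.1] [281.6 171.7] axis.12 [279.4 178.2]
0.574 -0.11
top foot [353.4 188. ] [363.2 197.9] stop [357.5 187.3] [363.1 192.9] axis.12 [359.4 191.4]
scene foot [273.9 182.5] [283.9 191.8] stop [274.6 167.2] [280.3 170.7] axis.12 [278.1 177.2]
```

```bash
cat > t.py <<'E'
from h import *
from scipy.spatial.transform import Rotation as R
def pose():
    s=arm.read_state(); q=s['orientation']; return s,s['tool_pos'],R.from_quat([q[1],q[2],q[3],q[0]])
E
python3 - <<'E'
from t import *
s,p,r=pose(); print(r.as_matrix().round(3))
y=np.array([0,0,-1.]); 
for sg in (1,-1):
    x=sg*np.array([-1,-1,0])/2**.5; z=np.cross(x,y)
    T=R.from_matrix(np.c_[x,y,z]); rv=(r.inv()*T).as_rotvec(); print(sg,rv.round(4),np.degrees(np.linalg.norm(rv)))
for tgt in ((.601,-.078,.25),): print("shift mm",(r.inv().apply(np.array(tgt)-p)*1000).round(1))
E
```

```text
[[-0.975 -0.     0.222]
 [-0.222  0.001 -0.975]
 [ 0.    -1.    -0.001]]
1 [ 1.100e-03 -5.616e-01 -3.000e-04] 32.177554762344094
-1 [3.00e-04 2.58e+00 1.50e-03] 147.82251511043424
shift mm [-568.7  -44.7 -465.2]
```

Call:
send_rows(motion=[-35.5,-22,-29,0,-0.035,0,-71,-45,-58,0,-0.07,0,-106.5,-45,-87,0,-0.105,0,-142,-45,-116.5,0,-0.14,0,-178,-45,-145.5,0,-0.175,0,-213,-45,-174.5,0,-0.21,0,-249,-45,-203.5,0,-0.245,0,-284,-45,-232.5,0,-0.28,0,-320,-45,-261.5,0,-0.315,0,-355,-45,-291,0,-0.35,0,-391,-45,-320,0,-0.386,0,-426.5,-45,-349,0,-0.421,0,-462,-45,-378,0,-0.456,0,-497.5,-45,-407,0,-0.491,0,-533,-45,-436,0,-0.526,0,-568.7,-45,-465.2,0,-0.5616,0,-568.7,-45,-465.2,0,-0.5616,0,-568.7,-45,-465.2,0,-0.5616,0,-568.7,-45,-465.2,0,-0.5616,0], grip=206, force=5)

```text
clock: 2.48
tool_pos: [0.6006, -0.0796, 0.2505]
orientation: [-0.27, 0.27, -0.653, 0.654]
contact_force: [0.3, -0.5, 0.5]
opening: 0.0179
```

Call:
send_rows(motion=[0,30,0,0,0,0,0,60,0,0,0,0,0,90,0,0,0,0,0,120,0,0,0,0,0,140,0,0,0,0,0,150,0,0,0,0,0,150,0,0,0,0,0,150,0,0,0,0])

```text
clock: 3.48
tool_pos: [0.6017, -0.0784, 0.1015]
orientation: [-0.271, 0.27, -0.653, 0.654]
contact_force: [-0.9, 0.3, 0.2]
opening: 0.0181
```

Run:
```python
from t import *
s,p,r=pose(); print(p,s['contact_force'],r.as_matrix().round(3))
for n,b in (("scene",(235,120,110,90)),("top",(315,150,100,95))):
    im=imaging.capture(n)[:,:,::-1].copy(); cv2.imwrite(f"pics/{n}1.png",im); crop(im,*b,6,f"pics/{n}1z.png")
    print(n,proj(n,[p,p+[0,0,.097]]).round(1))
```

```text
[ 0.60168017 -0.07842625  0.10146593] [-0.90093215  0.28172218  0.21054579] [[-0.707  0.001  0.707]
 [-0.707 -0.    -0.707]
 [-0.001 -1.     0.001]]
scene [[282.4 190.4]
 [280.4 164.9]]
top [[348.5 183.5]
 [350.6 178.8]]
```

View pics/scene1z.png

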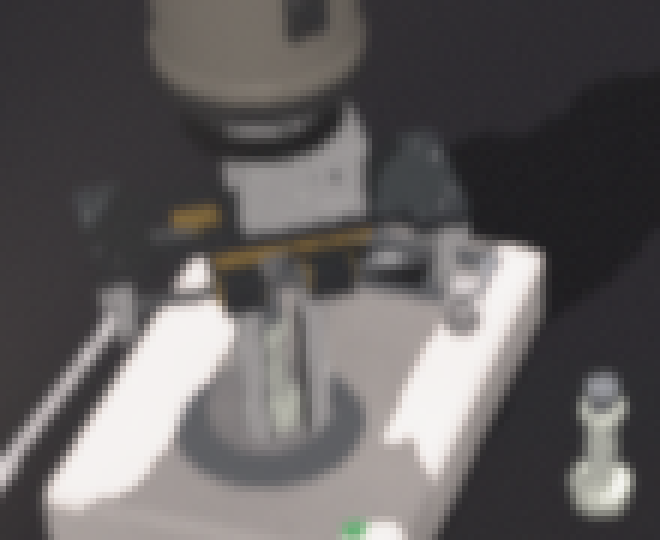

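View pics/top1z.png

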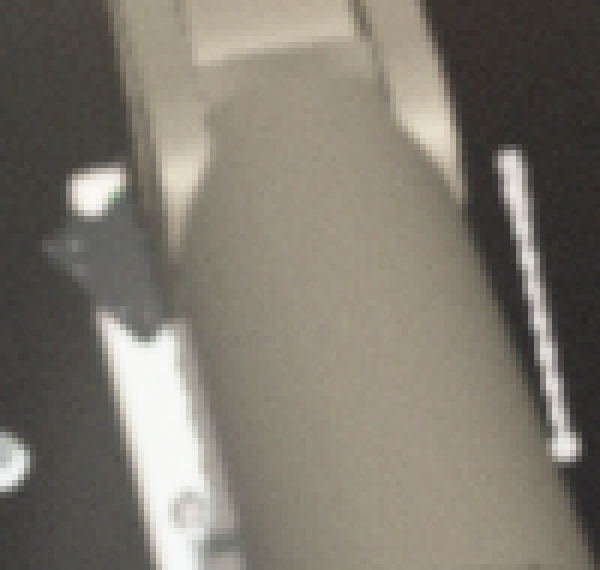

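Call:
send_rows(motion=[0,8,0,0,0,0,0,16,-0.8,0,0,0,0,22,-0.8,0,0,0,0,22,-0.8,0,0,0,0,22,-0.8,0,0,0,5,22,-0.8,0,0,0,10,22,-0.8,0,0,0,14,22,-0.8,0,0,0,16,22,-0.8,0,0,0])

```text
clock: 4.7
tool_pos: [0.589, -0.0895, 0.0786]
orientation: [-0.27, 0.27, -0.653, 0.653]
contact_force: [0.5, 0.4, 0.3]
opening: 0.018
```

Call:
send_rows(motion=[1,0,0,0,0,0,2,0,0,0,0,0,3,0,0,0,0,0,4,0,0,0,0,0,5,0,0,0,0,0,6,0,0,0,0,0,7,0,0,0,0,0,8,0,0,0,0,0,9,0,0,0,0,0,10,0,0,0,0,0,11,0,0,0,0,0,12,0,0,0,0,0,13,0,0,0,0,0,14,0,0,0,0,0,15,0,0,0,0,0,15,0,0,0,0,0,15,0,0,0,0,0,15,0,0,0,0,0])

```text
clock: 6.95
tool_pos: [0.5786, -0.0997, 0.0785]
orientation: [0.271, -0.271, 0.653, -0.653]
contact_force: [-0.1, -0.3, 0.3]
opening: 0.0177
```

Run:
```python
from t import *
s,p,r=pose(); print(p,s['contact_force'])
d=p[:2]-[.562,-.117]; print("s",d.sum()/2**.5*1000)
n="scene"; im=imaging.capture(n)[:,:,::-1].copy(); cv2.imwrite(f"pics/{n}2.png",im); crop(im,235,120,110,90,6,f"pics/{n}2z.png")
```

```text
[ 0.5785892  -0.09969228  0.07848797] [-0.11068367 -0.3083148   0.26210054]
s 23.968742587094184
```

View pics/scene2z.png

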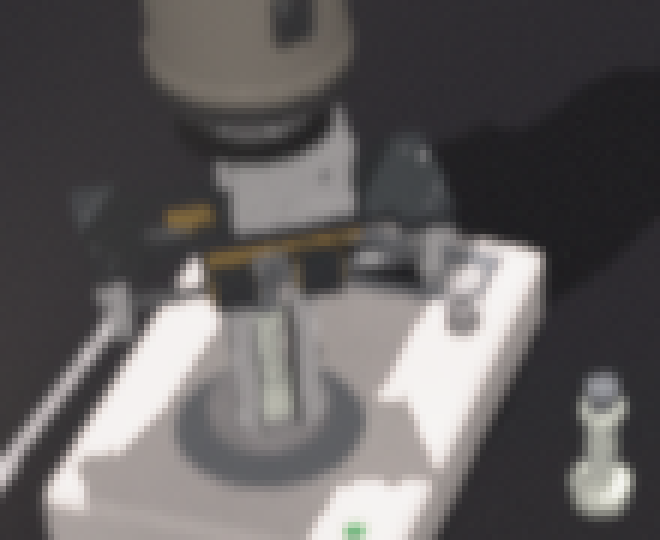

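Call:
send_rows(motion=[-3,0,0,0,0,0,-10,0,0,0,0,0,-20,0,0,0,0,0,-30,0,0,0,0,0,-30,-40,0,0,0,0,-30,-85,0,0,0,0,-30,-120,0,0,0,0,-60,-120,-30,0,0,0,-90,-120,-60,0,0,0,-120,-120,-90,0,0,0,-150,-120,-120,0,0,0,-180,-120,-150,0,0,0,-207,-120,-177,0,0,0,-207,-120,-177,0,0,0])

```text
clock: 8.75
tool_pos: [0.5992, 0.1761, 0.1985]
orientation: [0.272, -0.272, 0.653, -0.652]
contact_force: [-0.3, 0.5, 0.1]
opening: 0.0181
```

Run:
```python
from t import *
s,p,r=pose(); print(s['clock'],p)
for n,b in (("scene",(235,140,110,90)),("top",(315,160,100,95))):
    im=imaging.capture(n)[:,:,::-1].copy(); cv2.imwrite(f"pics/{n}3.png",im); crop(im,*b,6,f"pics/{n}3z.png")
```

```text
8.75 [0.59918738 0.17611869 0.19852667]
```

View pics/scene3z.png

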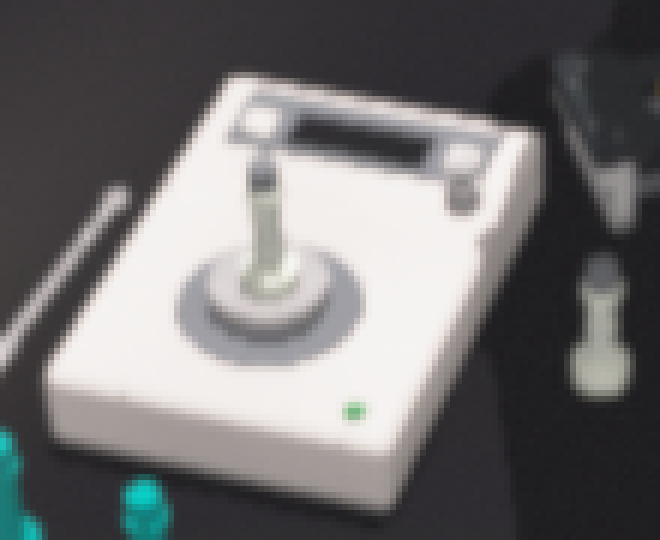

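View pics/top3z.png

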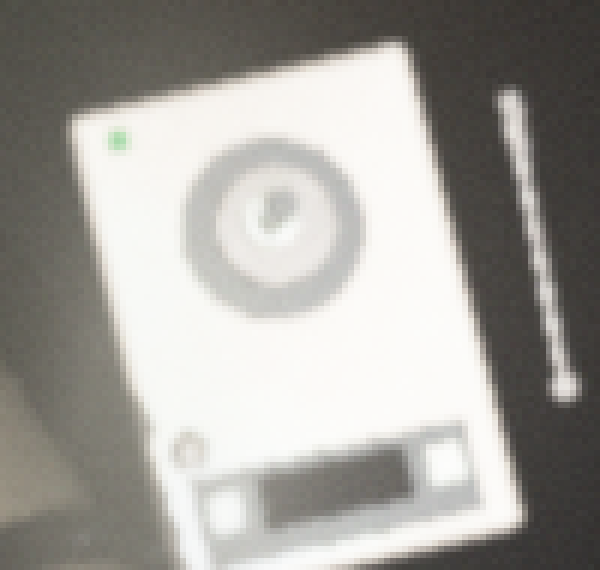

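Cylinder stands upright in both views, foot now nearly central on the pan (top ≈ (360,197)). Measuring the remainder.

```bash
cat > q.py <<'E'
from h import *
import sys
k=sys.argv[1]
def edges(im,c,rs,thr,below,angs):
    v=cv2.GaussianBlur(im.max(2).astype(np.float32),(1,1),0); o=[]
    for a in angs:
        xs=(c[0]+rs*np.cos(np.radians(a))).astype(np.float32)[None];ys=(c[1]+rs*np.sin(np.radians(a))).astype(np.float32)[None]
        p=cv2.remap(v,xs,ys,cv2.INTER_LINEAR)[0]; i=np.argmax(p<thr if below else p>thr)
        if i>0:o.append((xs[0,i],ys[0,i]))
    return np.float32(o)
T=cv2.imread(f"pics/top{k}.png");S=cv2.imread(f"pics/scene{k}.png")
e=cv2.fitEllipse(edges(T,(360.4,197),np.arange(7,14,.1),214,True,range(0,360,6)));print("pan top",e,onz("top",*e[0],.074))
e=cv2.fitEllipse(edges(T,(360.4,197),np.arange(12,19,.1),222,False,range(0,360,6)));print("ring top",e[0],onz("top",*e[0],.056))
ag=[a for a in range(0,360,6) if not 225<a<320]
e=cv2.fitEllipse(edges(S,(279.5,190.5),np.arange(12,20,.1),205,False,[a for a in range(0,360,6) if not 200<a<340])) ;print("ring scene",e[0],onz("scene",*e[0],.056))
for n,i,b in (("top",T,(348,184,373,209)),("scene",S,(268,163,293,196))):
    x0,y0,x1,y1=b; q=cv2.GaussianBlur(i.astype(np.float32),(3,3),0)[y0:y1,x0:x1]; d=q[:,:,1]-q[:,:,2]
    print(n);print("\n".join("%3d "%(y0+j)+"".join("#" if t>-1.4 else "." for t in r)+"  "+" ".join("%3d"%w for w in i.max(2)[y0+j,x0:x1]) for j,r in enumerate(d)))
t=np.linspace(0,2*np.pi,72)
def circ(x,y,z,r): return np.c_[x+r*np.cos(t),y+r*np.sin(t),0*t+z]
for x,y in ((.562,-.117),(.565,-.114),(.565,-.117)):
    for n in("top","scene"):
        f=np.vstack([proj(n,circ(x,y,.086,.015)),proj(n,circ(x,y,.074,.015))]); s=proj(n,circ(x,y,.152,.0085));p=proj(n,circ(.562,-.117,.074,.032))
        print(x,y,n,"foot",f.min(0).round(1),f.max(0).round(1),"stop",s.min(0).round(1),s.max(0).round(1),"pan",p.min(0).round(1),p.max(0).round(1))
E
python3 q.py 3
```

```text
pan top ((360.6318359375, 197.1641387939453), (19.802101135253906, 19.99092674255371), 91.67463684082031) [ 0.5611248  -0.11757085  0.074     ]
ring top (360.0371398925781, 197.47915649414062) [ 0.56211778 -0.11729569  0.056     ]
ring scene (279.47833251953125, 190.53530883789062) [ 0.56430321 -0.116046    0.056     ]
top
184 .........########........  248 246 246 244 235 226 216 207 196 194 191 189 188 187 192 196 199 207 223 232 237 246 250 251 251
185 .......############......  247 245 238 230 213 202 198 192 191 186 190 190 191 189 190 188 188 190 194 201 209 234 247 250 251
186 .....#.#############.....  245 239 221 204 195 190 191 190 191 190 191 193 195 195 191 189 189 188 189 189 194 212 233 247 250
187 ...###...........#####...  240 227 202 196 192 191 191 192 193 195 203 206 211 208 206 202 198 193 190 190 190 192 210 233 247
188 ...###.............####..  229 206 195 194 191 192 194 196 209 212 221 221 227 223 224 220 220 211 203 193 189 189 192 207 235
189 ..####..............####.  211 197 192 193 192 194 203 213 226 229 228 229 229 230 230 230 231 229 219 205 192 191 1
[... 6824 characters left out ...]
 172
0.562 -0.117 top foot [355.7 191.8] [365.5 201.6] stop [359.9 191.2] [365.6 196.8] pan [350.4 186.9] [370.5 206.9]
0.562 -0.117 scene foot [274.2 179.6] [284.1 188.8] stop [274.8 164.3] [280.5 167.8] pan [269.  179.1] [289.5 192.5]
0.565 -0.114 top foot [354.8 190.8] [364.6 200.7] stop [358.9 190.2] [364.6 195.8] pan [350.4 186.9] [370.5 206.9]
0.565 -0.114 scene foot [274.5 180.5] [284.4 189.7] stop [275.1 165.1] [280.8 168.7] pan [269.  179.1] [289.5 192.5]
0.565 -0.117 top foot [355.7 190.8] [365.5 200.6] stop [359.9 190.2] [365.6 195.8] pan [350.4 186.9] [370.5 206.9]
0.565 -0.117 scene foot [273.6 180.2] [283.6 189.4] stop [274.3 164.8] [279.9 168.4] pan [269.  179.1] [289.5 192.5]
```

Call:
send_rows(motion=[30,0,30,0,0,0,60,0,60,0,0,0,90,0,90,0,0,0,120,0,120,0,0,0,150,0,150,0,0,0,177,0,177,0,0,0,177,0,177,0,0,0,177,30,177,0,0,0,177,60,177,0,0,0,177,90,177,0,0,0,177,110,177,0,0,0,177,120,177,0,0,0,177,120,177,0,0,0,177,120,177,0,0,0,185,120,177,0,0,0,193,120,177,0,0,0,199,120,177,0,0,0,202,120,177,0,0,0,202,120,177,0,0,0])

```text
clock: 11.22
tool_pos: [0.582, -0.0964, 0.0786]
orientation: [-0.27, 0.27, -0.653, 0.653]
contact_force: [1.4, -0.6, -0.5]
opening: 0.0179
```

Run:
```python
from t import *
s,p,r=pose(); d=p[:2]-[.562,-.117]; print(p,s['contact_force'],"s",d.sum()/2**.5*1000,"lat",(d[0]-d[1])/2**.5*1000)
```

```text
[ 0.58204848 -0.09639105  0.07856949] [ 1.35985061 -0.57871354 -0.54390126] s 28.74914652318655 lat -0.396313102693955
```

Repeatable. From s=28.7, push to s≈20.4 (8.4 mm), slowly.

Call:
send_rows(motion=[1,0,0,0,0,0,2,0,0,0,0,0,3,0,0,0,0,0,4,0,0,0,0,0,4.6,0,0,0,0,0,5.2,0,0,0,0,0,5.8,0,0,0,0,0,6.4,0,0,0,0,0,7,0,0,0,0,0,7.6,0,0,0,0,0,8.2,0,0,0,0,0,8.4,0,0,0,0,0,8.4,0,0,0,0,0,8.4,0,0,0,0,0])

```text
clock: 12.98
tool_pos: [0.5762, -0.1021, 0.0785]
orientation: [0.271, -0.271, 0.653, -0.653]
contact_force: [0.7, 1.4, 0.1]
opening: 0.0182
```

Call:
send_rows(motion=[-2,0,0,0,0,0,-8,0,0,0,0,0,-18,0,0,0,0,0,-30,0,0,0,0,0,-33,-40,0,0,0,0,-33,-85,0,0,0,0,-33,-120,0,0,0,0,-63,-120,-30,0,0,0,-93,-120,-60,0,0,0,-123,-120,-90,0,0,0,-153,-120,-120,0,0,0,-183,-120,-150,0,0,0,-210,-120,-177,0,0,0,-210,-120,-177,0,0,0])

```text
clock: 14.72
tool_pos: [0.5989, 0.176, 0.1985]
orientation: [0.272, -0.272, 0.653, -0.652]
contact_force: [0.7, -0.6, 0.4]
opening: 0.018
```

```bash
python3 - <<'E'
from t import *
s,p,r=pose(); print(s['clock'],p)
for n,b in (("scene",(235,140,110,90)),("top",(315,160,100,95))):
    im=imaging.capture(n)[:,:,::-1].copy(); cv2.imwrite(f"pics/{n}4.png",im); crop(im,*b,6,f"pics/{n}4z.png")
E
python3 q.py 4
```

```text
14.725 [0.59894346 0.17603249 0.1985427 ]
pan top ((360.6379699707031, 197.15121459960938), (19.800289154052734, 20.020376205444336), 96.97277069091797) [ 0.56116581 -0.11759151  0.074     ]
ring top (360.030517578125, 197.47344970703125) [ 0.56213666 -0.1172749   0.056     ]
ring scene (279.48583984375, 190.53204345703125) [ 0.56427879 -0.11603371  0.056     ]
top
184 ........#######..........  248 248 245 243 236 227 217 205 198 198 191 190 188 191 194 198 199 208 226 232 237 246 250 251 251
185 ......#############......  247 245 236 229 213 198 195 192 188 192 188 193 187 186 190 191 190 191 195 200 212 235 246 251 251
186 .......#############.....  246 239 221 202 197 191 191 191 191 189 194 194 193 193 195 190 188 188 190 188 193 210 234 246 250
187 ...###..........######...  240 228 204 194 190 191 191 194 193 197 202 206 210 209 208 204 198 196 191 193 191 192 209 234 247
188 ...####............####..  229 208 195 192 194 193 194 200 210 212 219 224 225 225 223 220 218 213 202 191 192 190 192 210 235
189 ...###..............####.  209 197 194 190 192 195 205 212 224 228 228 23
[... 6867 characters left out ...]
 172
0.562 -0.117 top foot [355.7 191.8] [365.5 201.6] stop [359.9 191.2] [365.6 196.8] pan [350.4 186.9] [370.5 206.9]
0.562 -0.117 scene foot [274.2 179.6] [284.1 188.8] stop [274.8 164.3] [280.5 167.8] pan [269.  179.1] [289.5 192.5]
0.565 -0.114 top foot [354.8 190.8] [364.6 200.7] stop [358.9 190.2] [364.6 195.8] pan [350.4 186.9] [370.5 206.9]
0.565 -0.114 scene foot [274.5 180.5] [284.4 189.7] stop [275.1 165.1] [280.8 168.7] pan [269.  179.1] [289.5 192.5]
0.565 -0.117 top foot [355.7 190.8] [365.5 200.6] stop [359.9 190.2] [365.6 195.8] pan [350.4 186.9] [370.5 206.9]
0.565 -0.117 scene foot [273.6 180.2] [283.6 189.4] stop [274.3 164.8] [279.9 168.4] pan [269.  179.1] [289.5 192.5]
```

View pics/scene4z.png

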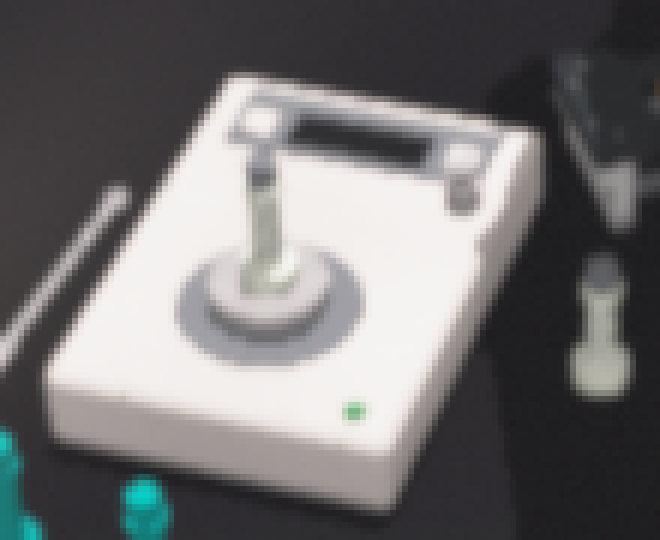

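View pics/top4z.png

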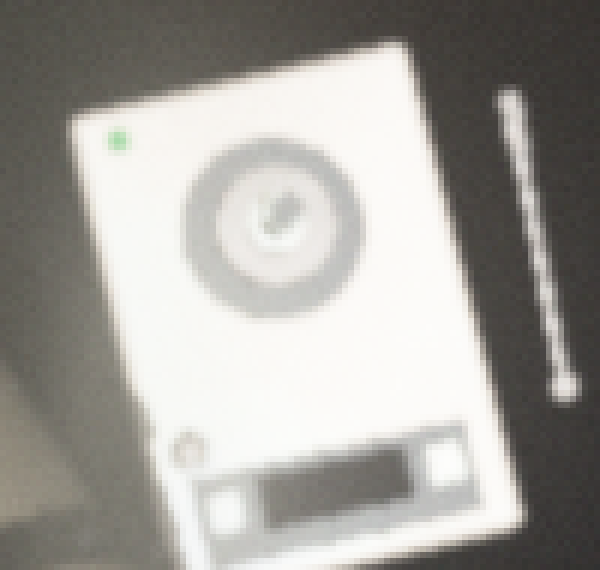

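```bash
python3 -c "
from workcell import job_done; print(job_done())"
```

```text
the job is handed in; nothing more can be done
None
```

The cylinder is standing at the middle of the pan, about 1–2 mm from dead centre by my measurements. I handed the job in at about 15 s of the 61 s allowed.

**What I did:** I found the pan centre at about (0.562, -0.117) m. The cylinder stood about 14 mm from it, at about (0.572, -0.107) m. I set the fingertips 18 mm apart, lowered them to about 5 mm above the pan face, and nudged the foot toward the centre in two slow pushes. The first push stopped about 3.5 mm short on purpose. I then backed off, measured from both cameras, and pushed the rest.

**Last checks:**
- **Position:** in the top view the foot spans columns 355.5–365.7 and ends at row 201.6. A cylinder at exactly (0.562, -0.117) would give 355.7–365.5 and 201.6. The scene view agrees to within about a pixel (roughly 3 mm).
- **Standing and clear:** the cylinder is upright in both views and the gripper is well away from it. In the close-up pictures the spare cylinder, check weight and spatula look unmoved. I did not re-check the beaker, jar and mortar, but the gripper did not pass low near them.
- **Disagreement:** the pan centre came out about 1–4 mm apart between methods: top-view pan edge, grey ring around the pan, balance outline, and the ring in the scene view. That is about what the 2 mm camera calibration would explain.
- **Force:** wrist readings stayed under about 2 N, which is mostly noise, so they did not help show when the fingers touched the foot.

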